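Bring the sealed sample pot along the bent rail and vent it with the spring punch

ROBOT

A 7-joint arm with a two-finger parallel gripper is mounted at the origin on the work surface. World frame = base frame: x ahead of the robot, y to its left, z up, the work surface at z = 0. Lengths are in mm, angles in rad, forces in N, time in s.
With the tool pointing down it reaches from about 350 to 900 mm from the base axis. Payload 7.2 kg.
Tool frame: the origin (TCP) lies at the very end of the fingers, on their centre line; the grasp point (between the pads) lies 19 mm behind it; z points along the fingers, x is the direction in which the jaws open and shut, and the axes are right-handed (so a half turn about z gives the same grasp; the last joint's range is limited). The gripper opens to 85 mm and grips with 20 to 120 N. Pads are 22 mm wide; open, the fingers measure 114 mm over their backs; the gripper's body (76 mm by 85 mm) begins 54 mm behind the grasp point. The pads swing forward as they close: fully open they stand 13 mm farther back than shut.
Start: joints at [1.206, 0.411, -0.013, 1.596, 0.006, 1.134, -0.082], TCP at [182.776, -597.68, 231.297] pointing down, gripper open.
Joint ranges: [-2.95, 2.95], [-0.29, 1.99], [-1.47, 1.44], [0.14, 2.54], [-1.03, 4.17], [0.13, 1.85], [-2.86, 2.86]. Speed limits (rad/s): [2.39, 2.39, 3.01, 3.01, 3.14, 3.14, 3.14].

INTERFACE

Orientations are given as a unit quaternion [x, y, z, w].
In Python, from station import env, cams gives the robot as it stands. The module is installed in compiled form; this text tells all that it offers.
- The arm moves only by the tool servo_tool, never from a script. Its arguments are lists of equal length, an entry for each row: "gripper": the finger opening in mm, from 0 to 85.4; "xyz": the shift along the world's x, y, z in mm, a list of three; "roll": the turn about the world's z in rad. A call has 1 to 12 rows; each row is the pose to reach, as a shift and turn from the pose commanded when the call began; what a row does not reach only later rows make up. A row lasts 1/8 s, in which the tool goes at most 62.5 mm and 10.7 degrees, less where a joint would pass 70% of its speed; a pose out of reach is approached as far as the arm can. A call with a gripper value outside its range is refused whole. The fingers move at their own pace and stop on an object; "force" is the grip in N (left out, the last holds). Time passes only in rows, so rows that repeat a pose let the fingers close. It gives the time, the measured TCP pose, the force and the opening at its end, in the units of the state.
- env.sense(): the state, without advancing time (a new reading comes with each control period).
- cams.capture(name): name is "scene" or "top" or "wrist"; returns the picture (420x560x3 uint8, red, green, blue); there is no depth.
- cams.camera_info(name): a dict with "fovy" (degrees; the focal length in pixels is half the picture's height over the tangent of half this angle, whatever the lens; pixels are square), "cx", "cy" (the principal point, pixels), "view" (4x4, takes a point from world to camera coordinates). Camera axes: x right, y down, z forward; pixel columns grow to the right and rows downward; lengths in mm; the calibration is good to about 2 mm. A picture is of the moment at which its call begins: read the wrist's pose just before it. camera_info takes no time and is no camera call; for the wrist camera it gives the pose at the moment of the call.
- env.job_done(): hands the job in, once; it reports no verdict.
The state is a dict: "t": time; "joint_pos": joint angles; "qvel": joint speeds; "joint_torque": joint torques, N m; "position": TCP position; "eef_rot": TCP orientation; "force": force on the tool from outside, world axes, zero at the start; "ft_torque": the same for the moment, N m; "grip_width": opening from 0.0 (shut) to 1.0 (fully open).
Only numpy, scipy, OpenCV 4.12 (cv2) and the standard library are available. Lean on these libraries where they do the work, as an engineer would, in place of code of your own. Each camera call takes 0.05 s, during which the arm holds its last target. There are 200 camera calls.

TASK

Vent the hanging sample pot. First take the stray bottle that stands in the pot's way, right beside the middle leg of the bent rail, and set it gently upright on the free floor of the shallow grey tray; then slide the pot's carrier along the rail, round both corners, fully home against the end stop and let it hang there; then press the knob of the spring punch straight down until it trips and let it spring back up. Do not trip the punch before the pot is home, and leave the jar, beaker, dishes and everything else where they are.

Things in the scene. Friction and masses are not known exactly. Their poses are not given: they have to be found in the camera images.
- rail: Fixed Z-shaped rail: level steel wire 8 mm thick, axis 150 mm above the bench, an upright at each end. Origin on the bench at the Z's middle, z up. In its own axes (mm) the wire runs from the first upright (70, 225) along -y, turns at (70, 30) to -x, turns at (-70, 30) to -y again, and passes the end stop to the last upright (-70, -195). Both corners 90 degrees, 30 mm radius at the wire's axis
- rail_begin (a point): Point on the wire's axis near its first end, just inside a fixed 26 mm disc that keeps the carrier from sliding back off; axes as rail
- corner_1 (a point): Where the axes of the first and middle legs of the wire would cross (the wire itself rounds this corner with 30 mm radius); axes as rail
- corner_2 (a point): Where the axes of the middle and last legs would cross (rounded likewise); axes as rail
- rail_stop (a point): Point on the wire's axis at the face of the end stop, a 26 mm disc fixed on the last leg. The carrier is home when its ring, 14 mm long, touches this face, so that the ring's centre is 7 mm before it (towards corner_2); axes as rail
- carrier_grip (a point): Centre of the carrier's grip, a grey upright block 18 x 18 x 50 mm high, 70 mm straight above the ring. The carrier is one loose rigid thing, about 0.3 kg, hung on the wire by a steel ring (hole 18 mm, outside 29 mm, 14 mm long). x along the ring's axis in the direction of travel to the end stop, z up. It starts on the first leg and must turn with the wire at the corners
- carrier_ring (a point): Centre of the carrier's ring; hanging freely it is 5 mm below the wire's axis; axes as carrier_grip
- pot_seal (a point): Centre of the pot's foil seal, 43 mm below the ring's centre. The pot is white, round, 84 mm across, 50 mm high, hung below the ring by a wire bail; its rim is 42 mm and its bottom 92 mm below the ring's centre
- bottle_center (a point): Middle (65 mm up) of the stray white bottle: round, upright on the bench, 130 mm high, 44 mm across up to 94 mm high, 38 mm across from 99 mm to the top, about 0.16 kg. It stands about 48 mm to the side of the rail's middle leg, on the first leg's side, and blocks the pot. z along its axis
- tray: Shallow grey open tray, fixed, 200 (its x) x 130 (its y) mm, rim 18 mm high, walls 4 mm, floor 4 mm above the bench; origin under its centre. A brown jar stands in its -x half (nearer the robot); the +x half is free. It lies to the left or to the right of the robot, where the other place holds the yellow rack
- jar_center (a point): Middle (37.5 mm up) of the brown jar that stands in the tray's -x half: 52 mm across, 75 mm high. Not to be moved
- bead_loader: Fixed yellow tube rack with a white bead-loading frame on it, 190 (x) x 125 (y) x 80 mm high; origin under its centre
- beaker: Loose glass beaker, 56 mm across, 65 mm high, on the bench between the first corner and the punch; origin under its centre. Not to be moved
- dishes: Stack of two clear round dishes, 60 mm across, 23 mm high, on the bench; origin under its centre. Not to be moved
- tip_box: Blue box with a clear lid, 88 x 118 x 67 mm, at the far side of the bench; origin under its centre. Not to be moved
- tube: Clear 116 mm tube with a 35 mm white cap lying at the far left of the bench; origin at its pointed end on the bench, x along it. Not to be moved
- punch (a joint): Travel of the spring punch in m: 0 up, 0.016 fully down. Resistance rises from 2.5 N to about 12 N at 9 to 10 mm, where it trips, then collapses to 4 N at the bottom; it has tripped beyond 0.013. It springs back up when let go
- punch_knob (a point): Centre of the flat top of the punch's black knob, 28 mm across, 182 mm above the bench when up; it stands on a guide post 68 mm to the side of the last leg, level with the home place of the carrier. A side arm below the knob (160 mm above the bench) carries the needle; axes as rail
- punch_tip (a point): Tip of the punch's needle, 28 mm to the side of the wire and 114 mm above the bench when up; when the pot is home the needle stands over its foil seal and pierces it as the punch trips
There are look-alikes about, which are no part of the job. Leave any green look-alike of the part that bears carrier_grip alone.

How it is judged:
By the outcome, as a careful person would: the job done as asked, in the order asked, and still so for the second after the job is handed in, with the robot touching nothing.
It also fails if it takes over 72 s, if anything falls off the work surface, if the arm or the gripper's body presses on something with over 40 N, if the wrist force passes 120 N, or if a joint passes its speed limit or range.

## Working session

There is one attempt and no reset: what is moved stays moved. The work goes in short steps, Python scripts to look and compute and a tool call to move; the robot and the scene stay as the last step left them, time stands still between calls to the robot, and variables do not carry over. Pictures are saved under pics/ and viewed, about 8 in all and at most 12, crops included, and the job is handed in when it is done.

Besides the shell and the picture viewer there is one more tool, called after "Emit:" as name([rows], argument=value, ...), one row to a line, values as JSON. servo_tool: Moves the arm, as the interface text tells. Its arguments: {"type":"object","properties":{"gripper":{"type":"array"},"xyz":{"type":"array"},"roll":{"type":"array"},"force":{"type":"number"}},"required":["gripper","xyz","roll"]}

```bash
mkdir -p pics; cat > h.py <<'E'
import numpy as np, cv2
from station import env, cams
def cap(n,f):
    i=cams.camera_info(n); im=cams.capture(n); cv2.imwrite(f'pics/{f}.png',im[...,::-1]); np.save(f'pics/{f}.npy',np.array([i['fovy'],i['cx'],i['cy'],*np.array(i['view']).ravel()])); return im
def load(f):
    a=np.load(f'pics/{f}.npy'); return 210/np.tan(np.radians(a[0])/2),a[1],a[2],a[3:].reshape(4,4)
def ray(f,u,v):
    F,cx,cy,V=load(f); R=V[:3,:3]; o=-R.T@V[:3,3]; d=R.T@np.array([(u-cx)/F,(v-cy)/F,1]); return o,d
def onz(f,u,v,z):
    o,d=ray(f,u,v); return (o+d*(z-o[2])/d[2]).round(1)
def proj(f,p):
    F,cx,cy,V=load(f); q=V[:3,:3]@np.array(p)+V[:3,3]; return (F*q[0]/q[2]+cx).round(1),(F*q[1]/q[2]+cy).round(1)
def two(f,a,g,b):
    (o1,d1),(o2,d2)=ray(f,*a),ray(g,*b); A=np.stack([d1,-d2],1); s=np.linalg.lstsq(A,o2-o1,rcond=None)[0]
    p,q=o1+s[0]*d1,o2+s[1]*d2; return ((p+q)/2).round(1),np.linalg.norm(p-q).round(1)
E
python3 - <<'E'
from h import *
for n in('scene','top'):
    cap(n,n+'1'); i=cams.camera_info(n); V=np.array(i['view']); print(n,i['fovy'],-V[:3,:3].T@V[:3,3])
a=[cv2.imread(f'pics/{n}1.png') for n in('scene','top')]
s=env.sense(); print({k:np.round(v,3) for k,v in s.items()})
E
```

```text
scene 43.71637101355114 [1370.34608269 -462.0536905  1041.87674754]
top 42.91142460901566 [ 493.61185433   -9.46428681 1628.50756151]
{'t': np.float64(0.1), 'joint_pos': array([ 1.206,  0.412, -0.013,  1.597,  0.006,  1.134, -0.082]), 'qvel': array([-0.002, -0.002, -0.   , -0.002,  0.   , -0.001,  0.001]), 'joint_torque': array([ 4.0000e-03, -6.0182e+01,  6.8500e-01, -3.0009e+01,  1.4000e-02,
        6.0000e-03,  0.0000e+00]), 'position': array([ 182.642, -597.283,  230.565]), 'eef_rot': array([ 0.804, -0.595, -0.001, -0.   ]), 'force': array([-0.327, -0.051,  0.076]), 'ft_torque': array([0.   , 0.017, 0.03 ]), 'grip_width': np.float64(1.001)}
```

View pics/scene1.png

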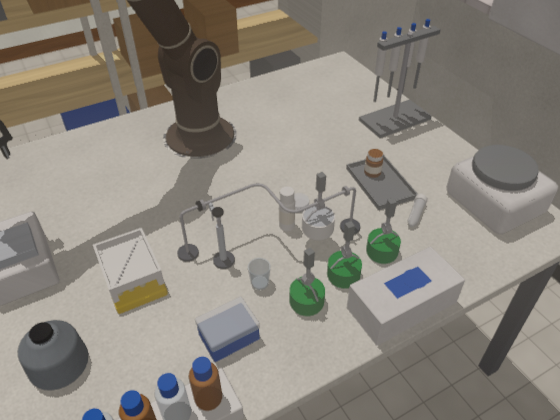

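View pics/top1.png

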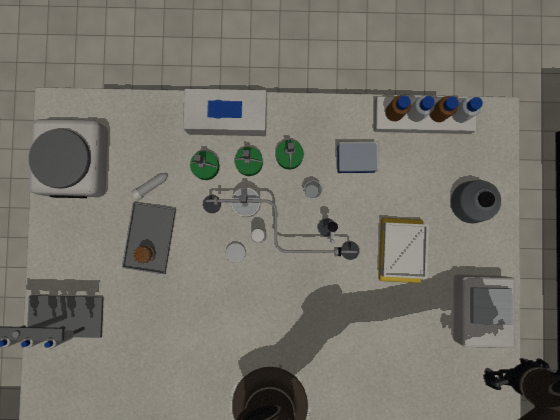

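Candidates for the carrier, top view: white pot at (246,203) under the rail, and three green look-alikes at (204,165), (249,160) and (289,153). I choose the white one on the wire. The bottle is at (258,235), the dishes (another round, whitish thing) at (235,252), and the tray at (150,237). Next is a close crop.

```bash
python3 - <<'E'
import cv2,numpy as np
t=cv2.imread('pics/top1.png')[175:275,195:365]; s=cv2.imread('pics/scene1.png')[160:275,170:370]
t=cv2.resize(t,None,fx=4,fy=4,interpolation=cv2.INTER_CUBIC);s=cv2.resize(s,None,fx=4,fy=4,interpolation=cv2.INTER_CUBIC)[:,:]
cv2.imwrite('pics/c1.png',t);cv2.imwrite('pics/c2.png',s)
E
```

```text
(no output)
```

View pics/c1.png

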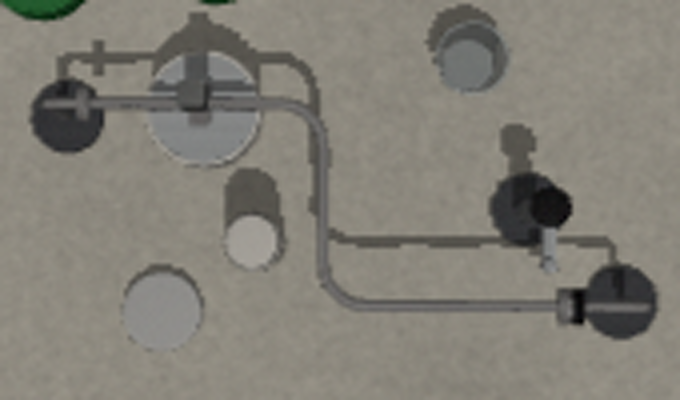

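View pics/c2.png

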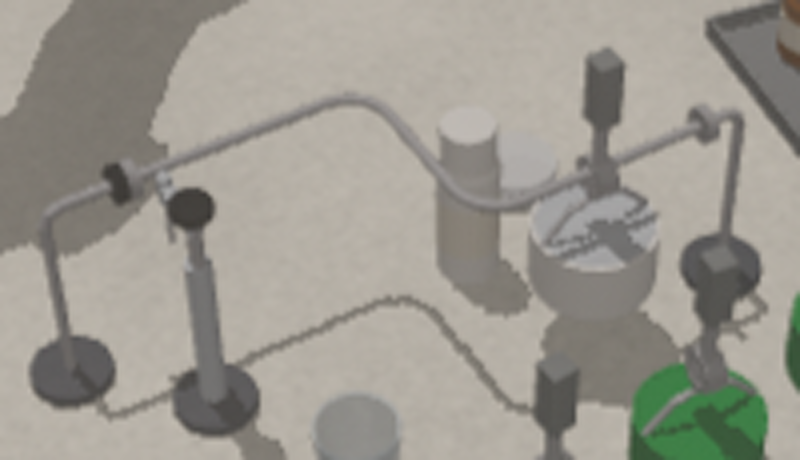

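```bash
cat > m.py <<'E'
from h import *
T=lambda x,y,z:onz('top1',195+(x+.5)/4-.5,175+(y+.5)/4-.5,z)
S=lambda x,y:(170+(x+.5)/4-.5,160+(y+.5)/4-.5)
Tp=lambda x,y:(195+(x+.5)/4-.5,175+(y+.5)/4-.5)
E
python3 - <<'E'
from m import *
for n,a in dict(leg1a=(110,104,150),leg1b=(270,104,150),mida=(321,140,150),midb=(323,250,150),leg3a=(380,306,150),leg3b=(540,306,150),end=(655,307,150),beg=(45,104,150),discbeg=(83,104,150),stop=(572,306,150),bottle=(251,242,130),grip=(192,97,240),knob=(550,206,182),pot=(204,108,104),dishes=(162,310,23)).items(): print(n,T(*a))
print('grip2',two('top1',Tp(192,97),'scene1',S(606,60)))
print('bottle2',two('top1',Tp(251,242),'scene1',S(469,125)))
print('knob2',two('top1',Tp(550,206),'scene1',S(190,207)))
print('stop2',two('top1',Tp(575,306),'scene1',S(120,182)))
im=cv2.imread('pics/top1.png').astype(int)
# tray corners (dark grey) by mask
g=im.mean(2); m=((g<95)&(np.ptp(im,axis=2)<25)).astype(np.uint8); m[:, :110]=0;m[:,190:]=0;m[:195]=0;m[280:]=0
c=max(cv2.findContours(m,0,2)[0],key=cv2.contourArea); r=cv2.minAreaRect(c); print(r)
for p in cv2.boxPoints(r): print(p, onz('top1',*p,14))
h=cv2.cvtColor(im.astype(np.uint8),cv2.COLOR_BGR2HSV); b=((h[...,1]>100)&(h[...,0]<20)).astype(np.uint8); b[:, :110]=0;b[:,190:]=0;b[:195]=0;b[280:]=0
ys,xs=np.nonzero(b); print('jar',xs.mean(),ys.mean(),len(xs),onz('top1',xs.mean(),ys.mean(),60))
E
```

```text
leg1a [596.6 145.6 150. ]
leg1b [599.1  34.6 150. ]
mida [574.9  -1.3 150. ]
midb [498.8  -4.4 150. ]
leg3a [461.2 -44.6 150. ]
leg3b [ 463.7 -154.9  150. ]
end [ 464.8 -234.1  150. ]
beg [595.6 190.7 150. ]
discbeg [596.2 164.3 150. ]
stop [ 464.2 -176.9  150. ]
bottle [503.4  46.2 130. ]
grip [596.1  82.8 240. ]
knob [ 531.9 -157.4  182. ]
pot [598.4  83.1 104. ]
dishes [451.7 115.5  23. ]
grip2 (array([596.4,  83.2, 235.8]), np.float64(0.1))
bottle2 (array([503. ,  45.5, 126.9]), np.float64(1.8))
knob2 (array([ 531.3, -159.7,  176.3]), np.float64(3.9))
stop2 (array([ 463.9, -179.8,  149.9]), np.float64(1.8))
((149.00001525878906, 237.0), (43.730133056640625, 68.38998413085938), 9.462321281433105)
[121.81082 267.13513] [398.7 456.   14. ]
[133.05408 199.67567] [602.9 429.9  14. ]
[176.18921 206.86487] [584.  298.4  14. ]
[164.94595 274.32434] [380.2 325.4  14. ]
jar 142.2202643171806 254.00881057268722 227 [441.  384.5  60. ]
```

Emit:
servo_tool([
  [0, 0, 60],
  [0, 0, 110],
  [29, 58, 110],
  [58, 116, 110],
  [87, 174, 110],
  [116, 232, 110],
  [145, 290, 110],
  [174, 348, 110],
  [203, 406, 110],
  [232, 464, 110],
  [261, 522, 110],
  [290, 580, 110],
], gripper=[65, 65, 65, 65, 65, 65, 65, 65, 65, 65, 65, 65], roll=[0, 0, 0.127, 0.255, 0.382, 0.509, 0.637, 0.764, 0.891, 1.018, 1.146, 1.273], force=40)

```text
t: 1.6
position: [462.6, -36.9, 341.3]
eef_rot: [1.0, 0.001, 0.0, 0.0]
force: [-0.3, -0.7, -1.2]
grip_width: 0.76
```

Emit:
servo_tool([
  [30, 64, -40],
  [30, 64, -80],
  [30, 64, -80],
], gripper=[65, 65, 65], roll=[0, 0, 0])

```text
t: 1.98
position: [490.2, 26.4, 258.1]
eef_rot: [1.0, 0.001, -0.003, -0.0]
force: [-0.6, -0.9, -0.1]
grip_width: 0.76
```

```bash
python3 - <<'E'
from h import *
cap('wrist','w1'); s=env.sense(); print(s['t'],s['position'],s['eef_rot'],s['joint_pos'],s['force'])
print([proj('w1',p) for p in [(503,46,130),(597,83,240),(598,83,150),(500,-3,150)]])
E
```

```text
2.025 [491.35016606  25.37337014 260.36965347] [ 9.99998340e-01  1.74952742e-04 -1.80693174e-03 -1.59024555e-04] [ 0.43725147  0.22599017 -0.68223811  1.83358104  0.15490146  1.13948732
 -0.29774434] [0.44860811 0.11494933 0.53372263]
[(np.float64(304.8), np.float64(178.0)), (np.float64(522.7), np.float64(142.7)), (np.float64(441.1), np.float64(132.0)), (np.float64(301.1), np.float64(244.8))]
```

View pics/w1.png

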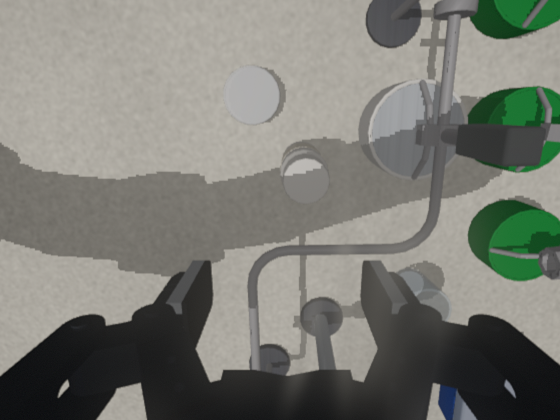

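Emit:
servo_tool([
  [0, 0, 0],
  [0, 0, 0],
], gripper=[65, 65], roll=[0, 0])

```text
t: 2.28
position: [492.9, 24.4, 262.9]
eef_rot: [1.0, -0.001, 0.001, 0.0]
force: [-0.1, -0.4, 0.1]
grip_width: 0.76
```

Emit:
servo_tool([
  [10, 21, 0],
  [10.5, 21.5, -40],
  [10.5, 21.5, -80],
  [10.5, 21.5, -120],
  [10.5, 21.5, -150],
  [10.5, 21.5, -170],
  [10.5, 21.5, -170],
  [10.5, 21.5, -170],
], gripper=[65, 65, 65, 65, 65, 65, 65, 65], roll=[0, 0, 0, 0, 0, 0, 0, 0])

```text
t: 3.28
position: [503.7, 46.7, 92.6]
eef_rot: [1.0, -0.001, 0.001, 0.0]
force: [0.5, -0.5, -0.4]
grip_width: 0.76
```

Emit:
servo_tool([
  [0, 0, 0],
  [0, 0, 0],
  [0, 0, 0],
  [0, 0, 0],
  [0, 0, 0],
  [0, 0, 0],
], gripper=[30, 30, 30, 30, 30, 30], roll=[0, 0, 0, 0, 0, 0], force=35)

```text
t: 4.03
position: [504.1, 47.0, 92.6]
eef_rot: [1.0, -0.001, 0.001, -0.0]
force: [1.3, -0.8, 6.5]
grip_width: 0.451
```

Emit:
servo_tool([
  [0, 0, 20],
  [0, 0, 60],
  [0, 0, 100],
  [2, 20, 110],
  [6, 60, 110],
  [12, 105, 110],
  [17, 150, 110],
  [22, 195, 110],
  [28, 240, 110],
  [32, 280, 110],
  [35, 310, 110],
  [37, 324, 110],
], gripper=[30, 30, 30, 30, 30, 30, 30, 30, 30, 30, 30, 30], roll=[0, 0, 0, 0, 0, 0, 0, 0, 0, 0, 0, 0])

```text
t: 5.52
position: [538.0, 373.6, 199.8]
eef_rot: [1.0, 0.001, -0.001, -0.0]
force: [-0.1, -0.8, -2.2]
grip_width: 0.45
```

Emit:
servo_tool([
  [0, 0, 0],
  [0, 0, 0],
], gripper=[30, 30], roll=[0, 0])

```text
t: 5.78
position: [540.1, 369.3, 200.9]
eef_rot: [1.0, -0.001, -0.0, 0.001]
force: [-0.5, 0.2, -2.5]
grip_width: 0.449
```

```bash
python3 - <<'E'
from h import *
a=cap('scene','s2');b=cap('top','t2'); s=env.sense(); print(s['t'],s['position'],s['force'],s['grip_width'])
A=cv2.resize(cv2.imread('pics/s2.png')[130:260,310:470],None,fx=2.5,fy=2.5);B=cv2.resize(cv2.imread('pics/t2.png')[180:310,90:250],None,fx=2.5,fy=2.5)
cv2.imwrite('pics/c3.png',np.hstack([A,B]))
E
```

```text
5.875 [540.32290363 369.23390423 201.27519501] [-0.10344824 -0.32407843 -1.39465575] 0.44902387792319126
```

View pics/c3.png

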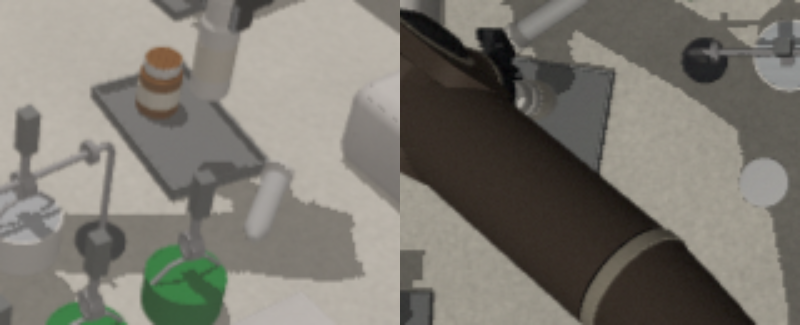

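Emit:
servo_tool([
  [0, 0, -25],
  [0, 0, -60],
  [0, 0, -85],
  [0, 0, -98],
  [0, 0, -101],
  [0, 0, -103],
  [0, 0, -103],
], gripper=[30, 30, 30, 30, 30, 30, 30], roll=[0, 0, 0, 0, 0, 0, 0])

```text
t: 6.75
position: [540.2, 371.1, 99.2]
eef_rot: [1.0, -0.001, 0.001, -0.0]
force: [-0.6, -0.4, -1.5]
grip_width: 0.446
```

Emit:
servo_tool([
  [0, 0, -1],
  [0, 0, -1],
], gripper=[30, 30], roll=[0, 0])

```text
t: 7.0
position: [539.9, 370.9, 97.6]
eef_rot: [1.0, -0.0, 0.0, -0.0]
force: [-0.1, 0.2, -2.7]
grip_width: 0.447
```

Emit:
servo_tool([
  [0, 0, -1],
  [0, 0, -1],
], gripper=[30, 30], roll=[0, 0])

```text
t: 7.25
position: [540.0, 371.1, 96.8]
eef_rot: [1.0, -0.0, 0.0, -0.0]
force: [0.2, 0.6, 2.5]
grip_width: 0.447
```

Emit:
servo_tool([
  [0, 0, -1],
  [0, 0, -1],
], gripper=[30, 30], roll=[0, 0])

```text
t: 7.5
position: [540.3, 371.4, 96.7]
eef_rot: [1.0, -0.001, 0.001, -0.0]
force: [-1.3, -1.3, 7.6]
grip_width: 0.447
```

Emit:
servo_tool([
  [0, 0, 1],
  [0, 0, 1],
  [0, 0, 1],
  [0, 0, 1],
  [0, 0, 1],
  [0, 0, 1],
  [0, 0, 1],
], gripper=[38, 40, 44, 50, 58, 66, 66], roll=[0, 0, 0, 0, 0, 0, 0])

```text
t: 8.38
position: [539.8, 370.8, 96.3]
eef_rot: [1.0, -0.001, 0.0, 0.0]
force: [-0.1, 0.0, 0.1]
grip_width: 0.773
```

Emit:
servo_tool([
  [0, 0, 20],
  [0, 0, 60],
  [0, 0, 110],
  [0, 0, 160],
  [0, 0, 200],
  [0, 0, 230],
  [5, -50, 230],
  [10, -100, 230],
  [15, -150, 230],
], gripper=[66, 66, 66, 66, 66, 66, 66, 60, 50], roll=[0, 0, 0, 0, 0, 0, 0, 0, 0])

```text
t: 9.5
position: [554.6, 219.7, 328.0]
eef_rot: [1.0, -0.0, 0.001, -0.0]
force: [0.9, 0.4, -0.5]
grip_width: 0.588
```

Emit:
servo_tool([
  [10, -50, 0],
  [20, -80, 0],
  [20, -80, 0],
  [20, -80, 0],
], gripper=[50, 50, 50, 50], roll=[0.02, 0.02, 0.02, 0.02])

```text
t: 10.0
position: [574.4, 141.9, 327.4]
eef_rot: [1.0, 0.01, 0.0, -0.0]
force: [-0.5, 0.5, 0.7]
grip_width: 0.587
```

```bash
python3 - <<'E'
from h import *
a=cap('scene','s3');b=cap('wrist','w3'); s=env.sense(); print(s['t'],s['position'],s['eef_rot'],s['joint_pos'])
A=cv2.imread('pics/s3.png')[120:250,250:450]
cv2.imwrite('pics/c4.png',np.hstack([cv2.resize(A,(400,260)),cv2.resize(cv2.imread('pics/w3.png'),(400,300))[:260]]))
print([proj('w3',p) for p in [(597,83,240),(598,83,150),(600,10,150),(540,371,130)]])
E
```

```text
10.1 [574.21674672 142.60272317 326.98621038] [ 9.99942230e-01  1.07373802e-02  2.85563279e-04 -4.04505998e-04] [ 0.183308    0.36997699 -0.69285417  1.50926527  0.23862347  1.34771395
 -0.50744466]
[(np.float64(316.5), np.float64(293.5)), (np.float64(309.7), np.float64(247.9)), (np.float64(308.9), np.float64(312.5)), (np.float64(251.3), np.float64(-89.6))]
```

View pics/c4.png

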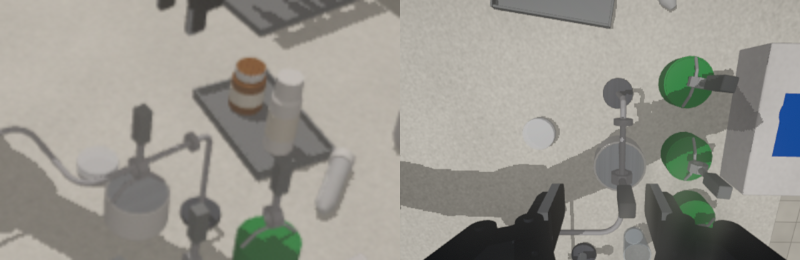

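Emit:
servo_tool([
  [12, -30, 0],
  [23, -59.5, 0],
  [23, -59.5, -40],
  [23, -59.5, -80],
  [23, -59.5, -110],
  [23, -59.5, -127],
  [23, -59.5, -127],
  [23, -59.5, -127],
], gripper=[50, 50, 50, 50, 50, 50, 50, 50], roll=[0, 0, 0, 0, 0, 0, 0, 0])

```text
t: 11.1
position: [598.5, 82.0, 200.7]
eef_rot: [1.0, 0.01, 0.001, -0.0]
force: [0.1, 1.0, -0.4]
grip_width: 0.586
```

```bash
python3 - <<'E'
from h import *
for u,v in [(440,190),(447,100),(310,249),(380,249),(253,300),(256,360)]: print(onz('w1',u,v,150))
cap('wrist','w4'); s=env.sense(); print(s['t'],s['position'],s['force'],s['grip_width'])
g=cv2.imread('pics/w1.png').astype(int).mean(2)
print(g[238:262,340].astype(int), g[150,425:455].astype(int), g[330,244:266].astype(int))
E
```

```text
[602.4  41.  150. ]
[599.3 104.6 150. ]
[507.   -6.4 150. ]
[561.6  -6.2 150. ]
[461.3 -51.4 150. ]
[ 462.5 -109.7  150. ]
11.15 [598.53785896  81.90521126 200.78151856] [-0.04829453  0.3866576   0.62888802] 0.5864168205515019
[159 160 161 162 164 163 144 113 112 115 117 119 118 118 115 114 131 155
 162 162 162 164 164 165] [ 89  92  94  93  95 104 107 108 105  90  79  83  87  89  91  93  94  94
  93  92  90  94 105 105 104 104 105 106 105 101] [171 169 168 168 168 161 128 120 140 142 138 134 126 113 109 139 168 169
 170 174 173 171]
```

View pics/w4.png

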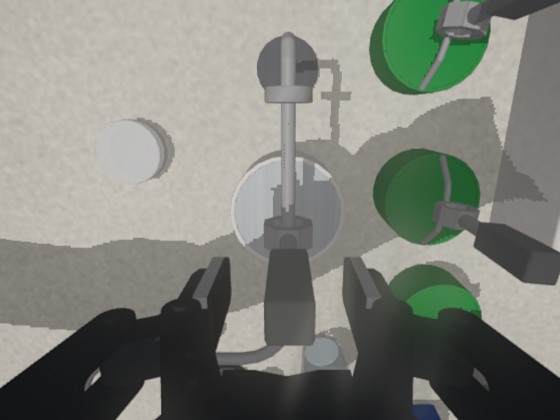

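Emit:
servo_tool([
  [0, 0, 0],
  [0, 0, 0],
  [0, 0, 0],
  [0, 0, 0],
  [0, 0, 0],
  [0, 0, 0],
], gripper=[10, 10, 10, 10, 10, 10], roll=[0, 0, 0, 0, 0, 0], force=60)

```text
t: 11.9
position: [598.2, 81.4, 200.1]
eef_rot: [1.0, 0.009, 0.001, 0.0]
force: [0.2, -0.4, 5.7]
grip_width: 0.206
```

```bash
python3 - <<'E'
from h import *
for u,v in [(288,180),(288.5,130),(289,110)]: print(onz('w4',u,v,150))
s=env.sense();print(s['eef_rot'],s['joint_pos'])
im=cap('wrist','w5'); print(s['position'])
g=im.astype(int).mean(2); print(g[130,275:305].astype(int),g[180,275:305].astype(int))
E
```

```text
[597.8 114.8 150. ]
[597.5 142.6 150. ]
[597.6 153.  150. ]
[9.99955290e-01 9.43544158e-03 6.25483549e-04 9.85156765e-06] [ 0.24679273  0.48089113 -0.64058782  1.65591541  0.31447511  1.10863493
 -0.46203169]
[598.17552401  81.38476329 200.10921037]
[190 189 188 187 187 183 165 144 152 157 160 165 171 169 164 157 153 148
 140 129 127 161 191 191 190 189 188 188 187 188] [186 185 186 186 186 185 177 141 149 156 159 163 168 166 160 155 151 145
 135 123 115 146 180 182 181 181 180 172 131 127]
```

Emit:
servo_tool([
  [0, 0, 3],
  [0, 0, 5],
  [0, 0, 5],
], gripper=[10, 10, 10], roll=[0, 0, 0])

```text
t: 12.32
position: [597.6, 81.3, 204.1]
eef_rot: [1.0, 0.01, -0.0, 0.0]
force: [-0.5, -0.5, -2.3]
grip_width: 0.208
```

Emit:
servo_tool([
  [0.3, -10, 0],
  [0.6, -25, 0],
  [0.6, -25, 0],
], gripper=[10, 10, 10], roll=[0, 0, 0])

```text
t: 12.7
position: [598.5, 53.5, 204.0]
eef_rot: [1.0, 0.008, -0.0, 0.001]
force: [0.9, -0.5, -2.5]
grip_width: 0.199
```

Emit:
servo_tool([
  [0.5, -14, 0],
  [1, -27, 0],
  [0.7, -31.7, 0],
  [-0.3, -36.3, 0],
  [-2, -40.7, 0],
  [-4.3, -44.8, 0],
  [-7.3, -48.4, 0],
  [-7.3, -48.4, 0],
], gripper=[10, 10, 10, 10, 10, 10, 10, 10], roll=[0, 0, -0.157, -0.314, -0.471, -0.628, -0.785, -0.785])

```text
t: 13.7
position: [591.0, 7.0, 204.4]
eef_rot: [0.928, -0.374, 0.0, 0.0]
force: [-0.2, -0.0, -2.1]
grip_width: 0.2
```

Emit:
servo_tool([
  [-3.5, -3.5, 0],
  [-7.5, -6.4, 0],
  [-11.8, -8.6, 0],
  [-16.3, -10, 0],
  [-21, -10.5, 0],
  [-26, -10.7, 0],
  [-26, -10.7, 0],
], gripper=[10, 10, 10, 10, 10, 10, 10], roll=[-0.157, -0.314, -0.471, -0.628, -0.785, -0.785, -0.785])

```text
t: 14.58
position: [564.9, -2.7, 204.3]
eef_rot: [0.716, -0.698, 0.0, 0.0]
force: [-0.7, -0.2, -2.1]
grip_width: 0.208
```

```bash
python3 - <<'E'
from h import *
im=cap('wrist','w6'); s=env.sense(); print(s['t'],s['position'],s['force'],s['ft_torque'],s['joint_pos'])
print([proj('w6',p) for p in [(540,-4,150),(500,-5,150),(460,-40,150),(460,-7,150)]])
E
```

```text
14.625 [565.10807472  -2.75003065 204.34135197] [ 0.73855745 -0.08362353 -2.94597518] [0.00708298 0.01773639 0.00758532] [ 0.16099309  0.35535444 -0.30938492  1.76102671  0.1228572   1.04397202
 -1.7390116 ]
[(np.float64(287.1), np.float64(268.5)), (np.float64(287.1), np.float64(324.3)), (np.float64(336.4), np.float64(375.9)), (np.float64(288.5), np.float64(374.9))]
```

View pics/w6.png

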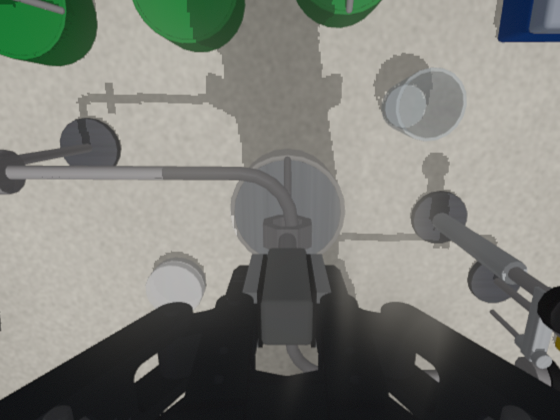

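Emit:
servo_tool([
  [-20, -1.8, 0],
  [-40, -2.5, 0],
  [-60, -3.2, 0],
  [-74.5, -3.6, 0],
  [-74.5, -3.6, 0],
], gripper=[10, 10, 10, 10, 10], roll=[0, 0, 0, 0, 0])

```text
t: 15.25
position: [490.2, -6.5, 204.5]
eef_rot: [0.714, -0.7, 0.0, 0.0]
force: [0.6, -0.9, -1.9]
grip_width: 0.202
```

Emit:
servo_tool([
  [-4.7, -0.5, 0],
  [-9.2, -1.7, 0],
  [-13.6, -3.6, 0],
  [-17.5, -6.1, 0],
  [-21, -9.3, 0],
  [-21, -9.3, 0],
], gripper=[10, 10, 10, 10, 10, 10], roll=[0.157, 0.314, 0.471, 0.628, 0.785, 0.785])

```text
t: 16.0
position: [470.3, -15.9, 204.4]
eef_rot: [0.927, -0.374, 0.0, -0.0]
force: [-0.5, -0.2, -2.6]
grip_width: 0.2
```

Emit:
servo_tool([
  [-3, -3.6, 0],
  [-5.4, -7.7, 0],
  [-7.2, -12.1, 0],
  [-8.4, -16.7, 0],
  [-8.8, -21.4, 0],
  [-8.6, -31, 0],
  [-8.6, -31, 0],
], gripper=[10, 10, 10, 10, 10, 10, 10], roll=[0.157, 0.314, 0.471, 0.628, 0.785, 0.785, 0.785])

```text
t: 16.88
position: [461.3, -47.6, 204.3]
eef_rot: [1.0, 0.006, 0.0, 0.0]
force: [0.6, -0.6, -3.2]
grip_width: 0.199
```

```bash
python3 - <<'E'
from h import *
im=cap('wrist','w7'); cap('scene','s7'); cap('top','t7'); s=env.sense(); print(s['t'],s['position'],s['eef_rot'],s['force'])
g=im.astype(int).mean(2)
for v in (190,205,215): print(v,g[v,270:312].astype(int))
A=cv2.resize(cv2.imread('pics/s7.png')[150:280,170:370],None,fx=2,fy=2)
B=cv2.resize(im[...,::-1],(400,300))[:260]
cv2.imwrite('pics/c5.png',np.hstack([A,B]))
print([proj('w7',p) for p in [(460,-47,150),(460,-150,150)]])
E
```

```text
17.025 [461.13039456 -46.42478739 204.31999013] [ 9.99964840e-01  8.38480623e-03  6.92780787e-05 -9.81729138e-05] [ 0.84125786 -0.58671561 -2.25723311]
190 [121 122 122 122 122 123 123 123 123 123 123 122 120 110  99 102 104 103
  96  95 101 103 104 105 106 108 108 107 106 104 104 101  98  97 102 113
 121 123 121 122 123 125]
205 [121 121 121 121 122 122 122 121 123 123 122 121 113  95  99 102 104 105
 106 107 106 105 104 102  98  95 104 119 120 119 119 119 118 119 120 120
 121 121 121 121 123 124]
215 [120 119 115 114 112 108 100  99  95  94  93  91  97 103 103 103 105 106
 106 105 104 103 100  96  91  94  93  97 104 108 110 112 116 118 119 121
 121 121 121 122 124 123]
[(np.float64(285.9), np.float64(231.3)), (np.float64(284.1), np.float64(373.0))]
```

View pics/c5.png

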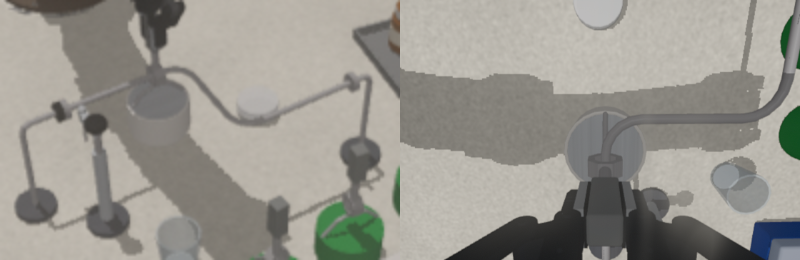

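Emit:
servo_tool([
  [0.4, -18, -1],
  [0.9, -38, -2],
  [1.3, -58, -2],
  [1.7, -78, -2],
  [2, -93, -2],
  [2.2, -101, -2],
  [2.2, -101, -2],
], gripper=[10, 10, 10, 10, 10, 10, 10], roll=[0, 0, 0, 0, 0, 0, 0])

```text
t: 17.9
position: [463.2, -147.8, 202.2]
eef_rot: [1.0, 0.009, -0.0, -0.0]
force: [-0.1, 0.2, -2.9]
grip_width: 0.201
```

Emit:
servo_tool([
  [0, -2, 0],
  [0, -4, 0],
  [0.1, -6, 0],
  [0.1, -6, 0],
], gripper=[10, 10, 10, 10], roll=[0, 0, 0, 0])

```text
t: 18.4
position: [463.3, -153.8, 202.3]
eef_rot: [1.0, 0.009, 0.0, 0.0]
force: [-0.0, 0.7, -2.9]
grip_width: 0.206
```

Emit:
servo_tool([
  [0, -2, 0],
  [0, -3, 0],
  [0, -4, 0],
  [0, -4, 0],
], gripper=[10, 10, 10, 10], roll=[0, 0, 0, 0])

```text
t: 18.9
position: [463.2, -157.7, 202.3]
eef_rot: [1.0, 0.009, -0.0, -0.0]
force: [0.2, 0.2, -2.1]
grip_width: 0.204
```

Emit:
servo_tool([
  [0, -1, 0],
  [0, -2, 0],
  [0, -2, 0],
], gripper=[10, 10, 10], roll=[0, 0, 0])

```text
t: 19.27
position: [463.3, -159.8, 202.3]
eef_rot: [1.0, 0.009, -0.0, 0.0]
force: [0.1, 0.3, -1.5]
grip_width: 0.202
```

Emit:
servo_tool([
  [0, -1, 0],
  [0, -2, 0],
  [0, -2, 0],
], gripper=[10, 10, 10], roll=[0, 0, 0])

```text
t: 19.65
position: [463.3, -161.8, 202.3]
eef_rot: [1.0, 0.009, 0.0, 0.0]
force: [-0.4, -0.5, -1.6]
grip_width: 0.203
```

Emit:
servo_tool([
  [0, -1, 0],
  [0, -2, 0],
  [0, -2, 0],
], gripper=[10, 10, 10], roll=[0, 0, 0])

```text
t: 20.02
position: [463.3, -163.3, 202.3]
eef_rot: [1.0, 0.01, -0.0, -0.0]
force: [-0.3, 2.2, -2.0]
grip_width: 0.198
```

Emit:
servo_tool([
  [0, -1, 0],
  [0, -1, 0],
  [0, -1, 0],
], gripper=[10, 10, 10], roll=[0, 0, 0])

```text
t: 20.4
position: [463.3, -163.5, 202.3]
eef_rot: [1.0, 0.01, -0.0, -0.001]
force: [-0.2, 5.1, -1.1]
grip_width: 0.201
```

Emit:
servo_tool([
  [0, 0, -1],
  [0, 0, -2],
  [0, 0, -2.3],
  [0, 0, -2.3],
], gripper=[10, 10, 10, 10], roll=[0, 0, 0, 0])

```text
t: 20.9
position: [463.6, -163.5, 200.2]
eef_rot: [1.0, 0.01, 0.0, -0.001]
force: [0.0, 5.3, -0.3]
grip_width: 0.206
```

Emit:
servo_tool([
  [0, 0, 0],
  [0, 0, 0],
  [0, 0, 0],
  [0, 0, 0],
  [0, 0, 0],
  [0, 0, 0],
  [0, 0, 0],
], gripper=[17.5, 19, 22, 28, 36, 45, 50], roll=[0, 0, 0, 0, 0, 0, 0])

```text
t: 21.78
position: [463.3, -164.7, 200.0]
eef_rot: [1.0, 0.009, 0.0, 0.0]
force: [-0.0, 0.1, -0.1]
grip_width: 0.583
```

```bash
python3 - <<'E'
from h import *
im=cap('wrist','w8'); s=env.sense(); print(s['t'],s['position'],s['grip_width'],s['force'])
A=cv2.imread('pics/w8.png'); cap('scene','s8'); B=cv2.resize(cv2.imread('pics/s8.png')[160:250,170:310],(420,270))
cv2.imwrite('pics/c6.png',np.hstack([cv2.resize(A,(360,270)),B]))
E
```

```text
21.825 [ 463.27033553 -164.67178986  199.98272452] 0.5824087839928074 [-0.02262397 -0.05837038 -0.8280184 ]
```

View pics/c6.png

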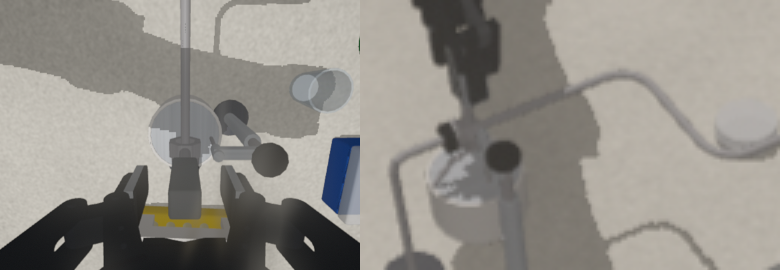

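Emit:
servo_tool([
  [0, 0, 15],
  [0, 0, 45],
  [0, 0, 75],
  [0, 0, 90],
  [0, 0, 90],
], gripper=[50, 50, 50, 50, 50], roll=[0, 0, 0, 0, 0])

```text
t: 22.5
position: [463.8, -164.8, 291.0]
eef_rot: [1.0, 0.009, 0.001, 0.0]
force: [0.2, -0.3, -0.3]
grip_width: 0.585
```

```bash
python3 - <<'E'
from h import *
cap('wrist','w9'); cap('top','t9'); cap('scene','s9')
def blob(f,z,roi,th):
    g=cv2.imread(f'pics/{f}.png').max(2); m=np.zeros_like(g); u0,v0,u1,v1=roi; m[v0:v1,u0:u1]=(g[v0:v1,u0:u1]<th)
    n,l,st,c=cv2.connectedComponentsWithStats(m)
    for i in range(1,n):
        if st[i,4]>15: print(f,st[i],c[i].round(1),onz(f,*c[i],z))
blob('w8',182,(385,215,460,285),62)
p=proj('w9',(531.7,-159,182)); print(p); p=[int(x) for x in p]
blob('w9',182,(p[0]-40,p[1]-40,p[0]+40,p[1]+40),62)
q=[int(x) for x in proj('s9',(531.7,-159,182))]; blob('s9',182,(q[0]-12,q[1]-12,q[0]+12,q[1]+12),55)
s=env.sense(); print(s['t'],s['position'],s['eef_rot'])
E
```

```text
(np.float64(377.5), np.float64(202.1))
w9 [359 187  25  20 261] [369.1 194.5] [ 524.9 -153.2  182. ]
22.65 [ 462.71509846 -164.56618676  288.95058053] [ 9.99954562e-01  9.49610174e-03 -7.80992966e-04 -2.96557351e-04]
```

```bash
python3 - <<'E'
from h import *
for f in ('w8','w9'):
    p=[int(x) for x in proj(f,(531.7,-159,182))]; g=cv2.imread(f'pics/{f}.png').max(2)
    print(f,p); r=g[p[1]-32:p[1]+36:4,p[0]-44:p[0]+44:4]; print(r)
    w=cv2.medianBlur(g,3)[p[1]-50:p[1]+50,p[0]-55:p[0]+55]
    c=cv2.HoughCircles(w,cv2.HOUGH_GRADIENT,1,20,param1=80,param2=12,minRadius=16,maxRadius=36)
    for a in (c[0][:3] if c is not None else []): print(a, onz(f,a[0]+p[0]-55,a[1]+p[1]-50,182), onz(f,a[0]+p[0]-55+a[2],a[1]+p[1]-50,182))
E
```

```text
w8 [425, 248]
[[121 127 106 103 106 128 155 186 186 190 195 190 194 199 194 194 204 196
  194 195 198 195]
 [128 118 102 105 106 106 134 192 191 186 194 194 191 194 196 196 200 196
  199 200 200 198]
 [127 124 102 104 106 107 106  83  78  78  76  73 109 187 196 195 194 197
  196 198 200 198]
 [110 111 112 113 112  90  84  83  82  80  78  75  72  68 108 196 196 194
  198 202 195 199]
 [119 120 120 121  88  86  85  85  84  81  78  75  73  70  67 100 197 197
  198 199 198 197]
 [128 129 129 124  86  87  87  86  84  82  79  75  73  70  68  67 141 199
  200 197 198 199]
 [127 127 128  86  88  88  88  87  85  82  79  76  73  70  69  67  67 196
  200 196 192 198]
 [128 128 128  86  89  90  89  88  86  83  80  76  73  71  70  70  68 201
  203 201 201 199]
 [140 141 142  89  92  91  90  89  86  84  80  77  74  72  70  70  71 189
  193 200 197 194]
 [188 187 185  90  92  93  91  89  86  84  81  78  75  73  72  73  73 148
  195 199 198 202]
 [187 187 186 120  93  93  93  90  88  85  82  79  76  74  73  74  74 196
  198 192 199 199]
 [186 190 185 185  93  94  93  91  88  85  81  79  76  76  75  
[... 1769 characters left out ...]
74  77  82 113 175 173 174
  178 174 181 179]
 [176 174 175 173 173 174 175 180 101  68  72  76  80 121 176 176 178 174
  179 178 179 182]
 [174 175 174 173 172 173 173 174 177 177 175 156 173 177 170 175 176 176
  175 180 179 178]
 [172 174 174 172 175 178 180 179 180 176 182 180 174 177 177 178 177 179
  176 180 180 180]
 [176 175 175 172 172 175 173 181 180 179 180 176 175 178 177 179 177 176
  176 175 173 178]
 [176 176 173 175 171 172 179 176 178 180 179 178 176 179 177 175 178 176
  177 176 177 175]]
[53.5 51.5 18. ] [ 530.3 -160.1  182. ] [ 543.9 -159.9  182. ]
[16.5 14.5 26.3] [ 500.6 -132.6  182. ] [ 519.9 -132.3  182. ]
[67.5  7.5 25.1] [ 537.5 -126.8  182. ] [ 555.8 -126.5  182. ]
```

Emit:
servo_tool([
  [15, 1, 0],
  [30, 2, 0],
  [45, 3, 0],
  [60, 4, 0],
  [67.5, 4.5, 0],
  [67.5, 4.5, 0],
  [67.5, 4.5, 0],
  [67.5, 4.5, 0],
  [67.5, 4.5, 0],
  [67.5, 4.5, 0],
  [67.5, 4.5, 0],
], gripper=[0, 0, 0, 0, 0, 0, 0, 0, 0, 0, 0], roll=[0.16, 0.32, 0.48, 0.64, 0.8, 0.96, 1.12, 1.28, 1.44, 1.55, 1.55])

```text
t: 24.02
position: [530.3, -160.2, 288.8]
eef_rot: [0.708, 0.706, -0.0, -0.001]
force: [0.5, 0.7, 0.3]
grip_width: 0.004
```

Emit:
servo_tool([
  [0, 0, -30],
  [0, 0, -60],
  [0, 0, -80],
  [0, 0, -90],
  [0, 0, -90],
], gripper=[0, 0, 0, 0, 0], roll=[0, 0, 0, 0, 0])

```text
t: 24.65
position: [530.5, -160.0, 199.4]
eef_rot: [0.708, 0.706, -0.0, -0.001]
force: [-0.6, -0.2, 0.8]
grip_width: 0.0
```

```bash
python3 - <<'E'
from h import *
cap('wrist','w10'); cap('scene','s10'); s=env.sense(); print(s['t'],s['position'],s['eef_rot'],s['force'],s['grip_width'])
A=cv2.imread('pics/w10.png'); B=cv2.resize(cv2.imread('pics/s10.png')[150:250,160:300],(420,300))
cv2.imwrite('pics/c7.png',np.hstack([cv2.resize(A,(380,300)),B]))
E
```

```text
24.75 [ 531.23499851 -160.12935327  200.62791369] [7.07932584e-01 7.06279881e-01 2.60080441e-04 3.46201169e-04] [-0.1627096   0.73950777  0.45778847] 0.003726385254251594
```

View pics/c7.png

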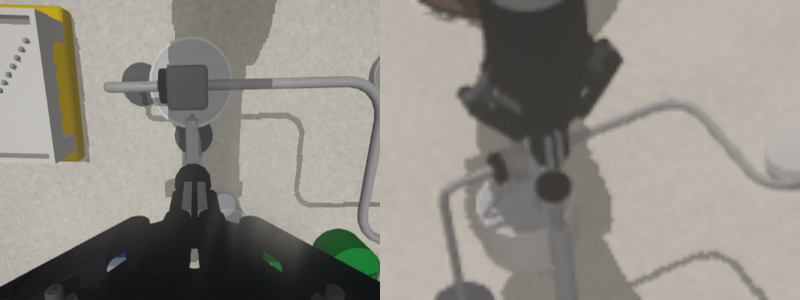

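Emit:
servo_tool([
  [0, 0, -8],
  [0, 0, -13],
  [0, 0, -17],
  [0, 0, -20],
  [0, 0, -23],
  [0, 0, -24],
  [0, 0, -24],
], gripper=[0, 0, 0, 0, 0, 0, 0], roll=[0, 0, 0, 0, 0, 0, 0])

```text
t: 25.62
position: [530.8, -160.2, 176.7]
eef_rot: [0.708, 0.706, -0.0, 0.0]
force: [-3.4, 0.2, 8.9]
grip_width: -0.003
```

Emit:
servo_tool([
  [0, 0, -2],
  [0, 0, -4],
  [0, 0, -4],
  [0, 0, -4],
], gripper=[0, 0, 0, 0], roll=[0, 0, 0, 0])

```text
t: 26.12
position: [530.8, -160.2, 173.0]
eef_rot: [0.708, 0.706, -0.0, 0.0]
force: [-4.7, 0.3, 9.8]
grip_width: -0.0
```

Emit:
servo_tool([
  [0, 0, -2],
  [0, 0, -4],
  [0, 0, -5],
  [0, 0, -5],
], gripper=[0, 0, 0, 0], roll=[0, 0, 0, 0])

```text
t: 26.62
position: [530.8, -160.2, 167.5]
eef_rot: [0.708, 0.706, -0.0, 0.0]
force: [-2.0, -0.9, 5.4]
grip_width: -0.001
```

Emit:
servo_tool([
  [0, 0, -1],
  [0, 0, -2],
  [0, 0, -2],
], gripper=[0, 0, 0], roll=[0, 0, 0])

```text
t: 27.0
position: [530.8, -160.2, 166.0]
eef_rot: [0.708, 0.706, -0.0, 0.0]
force: [-4.4, 0.5, 11.1]
grip_width: 0.001
```

Emit:
servo_tool([
  [0, 0, 5],
  [0, 0, 10],
  [0, 0, 18],
  [0, 0, 35],
  [0, 0, 80],
  [0, 0, 130],
  [0, 0, 160],
  [0, 0, 160],
], gripper=[0, 0, 0, 0, 0, 0, 0, 0], roll=[0, 0, 0, 0, 0, 0, 0, 0])

```text
t: 28.0
position: [532.1, -160.1, 328.1]
eef_rot: [0.708, 0.706, 0.001, 0.002]
force: [-0.3, -0.1, -1.3]
grip_width: -0.002
```

Emit:
servo_tool([
  [-30, -50, 20],
  [-60, -100, 20],
  [-90, -150, 20],
  [-120, -200, 20],
  [-150, -250, 20],
  [-150, -250, 20],
  [-150, -250, 20],
  [-150, -250, 20],
], gripper=[0, 0, 0, 0, 0, 0, 0, 0], roll=[0, 0, 0, 0, 0, 0, 0, 0])

```text
t: 29.0
position: [381.7, -408.8, 344.8]
eef_rot: [0.707, 0.707, 0.0, -0.0]
force: [-0.5, 1.0, -0.2]
grip_width: 0.002
```

```bash
python3 - <<'E'
from h import *
cap('top','t11'); cap('scene','s11'); s=env.sense(); print(s['t'],s['position'],s['force'])
# no viewing left: numeric checks. knob circle, grip/pot, bottle, jar, others compared with start
def diff(a,b,roi):
    x=cv2.imread(f'pics/{a}.png').astype(int);y=cv2.imread(f'pics/{b}.png').astype(int);u0,v0,u1,v1=roi
    d=np.abs(x-y)[v0:v1,u0:u1].max(2); return (d>40).sum()
for n,r in dict(greens=(185,135,308,182),beaker=(303,180,322,198),dishes=(224,242,247,264),tipbox=(335,138,380,174),tube=(130,170,170,200),jar=(130,242,155,268)).items(): print('top',n,diff('top1','t11',r))
for n,p in dict(knob=(530.5,-160,182),grip=(463.2,-164,240),bottle=(540,371,130)).items():
    for f in('t11','s11'):
        u,v=[int(round(float(c))) for c in proj(f,p)]; g=cv2.imread(f'pics/{f}.png').max(2)
        print(n,f,(u,v)); print(g[v-8:v+9:2,u-8:u+9:2])
# knob: pre-press vs now in scene
p=[int(x) for x in proj('s11',(530.5,-160,182))]
for f in('s8','s9','s11'): 
    g=cv2.imread(f'pics/{f}.png').max(2)[p[1]-14:p[1]+14,p[0]-14:p[0]+14]; ys,xs=np.nonzero(g<60); print(f,len(xs),xs.mean(),ys.mean(),ys.min(),ys.max())
E
```

```text
29.1 [ 381.67011344 -409.00738757  345.0625586 ] [ 0.15406798 -0.41527089  0.07740121]
top greens 24
top beaker 0
top dishes 0
top tipbox 0
top tube 0
top jar 0
knob t11 (333, 227)
[[ 36  36  54  70 143 139 143 146 145]
 [ 34  33  51  54  55 143 151 148 146]
 [ 33  31  16  20  18  29 132 147 144]
 [ 40  44  20  23  24  22  72 146 144]
 [ 49  33  26  24  23  25  42 144 143]
 [ 53  53  23  24  25  24 128 148 146]
 [ 34  36  30  45  40  61 143 146 145]
 [ 33  31  34 124 139  90 134 150 144]
 [ 33  33  30 124 139  91  91  94  88]]
knob s11 (218, 210)
[[113 109 122 125 125 126 123 174 179]
 [156 138 123 124 124 125 172 178 178]
 [126 132 166 135 111 159 179 177 176]
 [120 153  73  64  63  64 150 180 179]
 [118  75  64  64  64  64  65 170 180]
 [163  71  65  65  64  65  63 170 180]
 [155  82  62  64  63  61  63 136 179]
 [112 104  95  61  60  69 111 151 180]
 [113 106 111 109 107 122 167 147 172]]
grip t11 (336, 252)
[[ 83  84  83  84  84  88  90 153  51]
 [ 81  71  73  75  82  82  83  83  67]
 [ 74  59  53  47  67  28  14 135 112]
 [ 77  48  73  84  85  83  14  76  97]
 [107  67  73  89  
[... 894 characters left out ...]
82  84 102 128 123 101  87]]
bottle s11 (396, 159)
[[181 181 182 183 182 182 182 182 182]
 [182 181 182 184 182 182 184 183 183]
 [183 186 189 189 189 186 183 181 183]
 [185 189 189 189 189 188 189 182 181]
 [133 188 190 189 189 189 188 182 180]
 [122 141 177 186 189 184 162 173 181]
 [123 127 129 135 138 134 130 175 181]
 [125 127 130 133 133 132 128 177 182]
 [126 128 131 133 134 131 132 180 181]]
s8 69 14.55072463768116 16.72463768115942 13 21
s9 71 14.47887323943662 16.690140845070424 13 21<stdin>:15: RuntimeWarning: Mean of empty slice.
  ret = ret.dtype.type(ret / rcount)
Traceback (most recent call last):
ValueError: zero-size array to reduction operation minimum which has no identity
```

```bash
python3 - <<'E'
from h import *
p=[int(x) for x in proj('s11',(530.5,-160,182))]
for f,t in(('s8',60),('s11',85)):
    g=cv2.imread(f'pics/{f}.png').max(2)[p[1]-8:p[1]+12,p[0]-10:p[0]+10]; ys,xs=np.nonzero(g<t); print(f,len(xs),xs.mean(),ys.mean(),ys.min(),ys.max())
a=cv2.imread('pics/s8.png',0);b=cv2.imread('pics/s11.png',0)
t=a[212:240,195:212] if 0 else a[208:245,190:225]
r=cv2.matchTemplate(b,t,cv2.TM_CCOEFF_NORMED); print(cv2.minMaxLoc(r),'expect (190,208)')
o=two('t11',(336,252),'s11',(203,172)); print(o)
E
```

```text
s8 69 10.55072463768116 10.72463768115942 7 15
s11 94 10.159574468085106 10.882978723404255 6 16
(-0.7369934916496277, 0.7629422545433044, (216, 19), (13, 335)) expect (190,208)
(array([ 464. , -161.2,  248.8]), np.float64(1.0))
```

Emit:
servo_tool([
  [13, 40, 0],
  [26, 80, 0],
  [40, 120, 0],
  [54, 160, 0],
  [68, 200, 0],
  [80, 240, 0],
  [81, 244.5, 0],
  [81, 244.5, 0],
  [81, 244.5, 0],
  [81, 244.5, -30],
  [81, 244.5, -56],
  [81, 244.5, -56],
], gripper=[50, 50, 50, 50, 50, 50, 50, 50, 50, 50, 50, 50], roll=[-0.16, -0.32, -0.48, -0.64, -0.8, -0.96, -1.12, -1.28, -1.44, -1.55, -1.55, -1.55])

```text
t: 30.6
position: [460.9, -164.7, 287.7]
eef_rot: [1.0, 0.01, -0.001, -0.001]
force: [-0.1, 0.4, 0.8]
grip_width: 0.586
```

Emit:
servo_tool([
  [0, 0, 0],
  [0, 0, 0],
], gripper=[50, 50], roll=[0, 0])

```text
t: 30.85
position: [462.4, -165.6, 290.2]
eef_rot: [1.0, 0.01, 0.001, 0.0]
force: [-0.1, -0.7, -0.1]
grip_width: 0.584
```

```bash
python3 - <<'E'
from h import *
cap('wrist','w12'); s=env.sense(); print(s['t'],s['position'],s['eef_rot'])
a=cv2.imread('pics/w9.png',0);b=cv2.imread('pics/w12.png',0)
for n,P in dict(grip=(463.3,-163.5,240),knob=(530.5,-160,182)).items():
    u,v=[int(x) for x in proj('w9',P)]; t=a[max(v-28,0):v+28,u-28:u+28]; m=cv2.minMaxLoc(cv2.matchTemplate(b,t,cv2.TM_CCOEFF_NORMED))
    print(n,(u,v),'shift',m[3][0]-u+28,m[3][1]-max(v-28,0),'score',m[1],'pose shift',np.subtract(proj('w12',P),proj('w9',P)), 'px/10mm y',np.subtract(proj('w12',np.add(P,(0,10,0))),proj('w12',P)),'px/10mm z',np.subtract(proj('w12',np.add(P,(0,0,10))),proj('w12',P)))
E
```

```text
30.9 [ 462.32778472 -165.69964111  290.04304722] [9.99953650e-01 9.58723930e-03 8.08602681e-04 3.59122823e-04]
grip (287, 232) shift 2 -1 score 0.9837493896484375 pose shift [ 2.3 -0.8] px/10mm y [  0.3 -16.2] px/10mm z [0.2 5.9]
knob (375, 203) shift 2 -1 score 0.9879580736160278 pose shift [ 2.1 -0.6] px/10mm y [  1.3 -13. ] px/10mm z [3.6 3.4]
```

Carrier and knob are both exactly where they were when home and up. Moving clear and handing in.

Emit:
servo_tool([
  [0, 0, 40],
  [0, 0, 80],
  [0, 0, 80],
  [0, 0, 80],
  [0, 0, 80],
], gripper=[50, 50, 50, 50, 50], roll=[0, 0, 0, 0, 0])

```text
t: 31.52
position: [461.3, -165.6, 368.0]
eef_rot: [1.0, 0.009, -0.001, -0.0]
force: [-0.8, -0.5, -0.8]
grip_width: 0.583
```

```bash
python3 -c "
from h import *
print(env.job_done(), env.sense()['t'])"
```

```text
the job is handed in; nothing more can be done
the job is handed in; nothing more can be done
```

The pot is vented, and I handed the job in at about 31.5 s of the 72 s allowed.

1. **Bottle:** I set it upright on the free half of the tray. It touched down at about 3–8 N.
2. **Carrier:** I slid it round both corners with no side contact felt and seated it against the end stop, with about 5 N of contact. I then let it hang there.
3. **Punch:** I pressed the knob down the full 16 mm. The force climbed to about 10 N, collapsed to about 5 N as it tripped, and rose to 11 N at the bottom. I then let it spring back.

**Last checks:**
- **Carrier and knob:** a wrist picture after the press shows both within about 1 px of where they were before it, so the carrier is home and the knob is up.
- **Bottle:** it still stood upright in the tray.
- **Other things:** the beaker, dishes, tip box, tube and jar showed no change in the top view. The area around the green pots differed by 24 pixels. I put that down to shadow and did not confirm it.
- **Failed check:** one template match between scene pictures gave no usable result, probably because the arm's shadow had moved. I repeated it from the wrist camera, as above.
- **Not explained:** a side force of up to 5 N showed on the tool while pressing. The carrier and knob had not moved afterwards.

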